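# Set the stop and hold the spring clamp open on a welding table

## Robot

A 6-joint arm with a two-finger parallel gripper is mounted at the origin on the work surface. World frame = base frame: x ahead of the robot, y to its left, z up, the work surface at z = 0. Lengths are in mm, angles in rad, forces in N, time in s.
With the tool pointing down it reaches from about 325 to 850 mm from the base axis. Payload 15.5 kg.
Tool frame: the origin (TCP) lies between the finger pads; the fingertips stand 8 mm ahead of it and the grasp point (between the pads) lies 11 mm behind it; z points along the fingers, y is the line along which they close (so a half turn about z gives the same grasp; the last joint's range is limited). The gripper opens to 91 mm and grips with 3 to 60 N. Pads are 32 mm wide; open, the fingers measure 118 mm over their backs; the gripper's body (76 mm by 178 mm) begins 60 mm behind the grasp point.
Start: joints at [1.034, 0.494, 1.345, -0, 1.302, -0.096], TCP at [266.66, 565.26, 221.915] pointing down, gripper open.
Joint ranges: [-2.91, 2.91], [-0.82, 2.16], [0.22, 2.67], [-1.22, 4.37], [0.12, 2.79], [-3.08, 3.08]. Speed limits (rad/s): [1.89, 1.89, 2.57, 3.01, 3.01, 3.01].

## Interface

Orientations are given as a rotation vector (axis times angle).
In Python, from plant import sense, get_image, camera_params, close_job gives the robot as it stands.
- The arm moves only by the tool apply_moves, never from a script. Its argument "deltas" is a list of rows, each a list of 2 entries, a list of its own where there are three numbers: the shift along the tool's x, y, z as a fraction of full scale, then the turn about the tool's z as a fraction of full scale. A call has 1 to 20 rows; each row shifts and turns the commanded pose from where the row before left it, along the tool's axes as they then stand; what a row does not reach is not made up. Full scale, the value 1, is 3 cm for a shift and 6 degrees for a turn. A row lasts 1/10 s, in which the tool goes at most 50 mm and 8.59 degrees, less where a joint would pass 70% of its speed; a pose out of reach is approached as far as the arm can. A call with a number of a shift or a turn outside -1 to 1 is refused whole. A call with a gripper value outside its range is refused whole. "gripper" is the opening, from 0 (shut) to 1 (fully open), set as the call begins (left out, the last holds). The fingers move at their own pace and stop on an object; "force" is the grip in N (left out, the last holds). Time passes only in rows, so rows that do not move let the fingers close. It gives the time, the measured TCP pose, the force, the opening and the grip force at its end, in the units of the state.
- sense(): the state, without advancing time (a new reading comes with each control period).
- get_image(name): name is "scene" or "top"; returns the picture (480x640x3 uint8, red, green, blue); there is no depth.
- camera_params(name): a dict with "fov_y" (degrees; the focal length in pixels is half the picture's height over the tangent of half this angle, whatever the lens; pixels are square), "cx", "cy" (the principal point, pixels), "R" (3x3) and "t" (3): a world point X has camera coordinates R X + t. Camera axes: x right, y down, z forward; pixel columns grow to the right and rows downward; lengths in mm; the calibration is good to about 2 mm. A picture is of the moment at which its call begins. camera_params takes no time and is no camera call.
- close_job(): hands the job in; it is judged then, once.
The state is a dict: "time": time; "joint_pos": joint angles; "qd": joint speeds; "tau": joint torques, N m; "eef_pos": TCP position; "ee_rot": TCP orientation; "contact_force": force on the tool from outside, world axes, zero at the start; "torque": the same for the moment, N m; "grip_width": finger opening in mm; "finger_force": force on a finger pad.
Only numpy, scipy, OpenCV 4.12 (cv2) and the standard library are available. Lean on these libraries where they do the work, as an engineer would, in place of code of your own. Each camera call takes 0.05 s, during which the arm holds its last target. There are 200 camera calls.

## Task

Get the tacking fixture ready for the next workpiece: push the stop carriage along its rail, away from the robot's side, until its spring detent has dropped into the notch at the end, and leave it there. Then pull the spring clamp's slide open by its loop handle until its pointer fin lines up with the fin of the mark clip, and finish while still holding it there against the spring, so that a workmate can drop the part in. Leave the loose parts and tools on the table undisturbed.

Things in the scene. Friction and masses are not known exactly. Their poses are not given: they have to be found in the camera images.
- stop_rail: fixed slide unit, steel base plate 230 x 110 x 10 mm, left or right of the middle. Origin: centre of its underside; x: the way the carriage is pushed (within 0.4 rad of world x), y left, z up. Fixed end block (top 40 mm up) at x = +94 mm, clear of the seated carriage. On the right (-y) edge a detent strip, a hump then a notch, over which the carriage's sprung brass roller rides
- carriage (a joint): travel of the stop carriage along the rail's +x, m: starts at 0 to 0.03, hump crest at 0.083, notch (detent, also the hard stop) at 0.100. Pushing takes 1 to 2 N, 5 to 8 N up the hump (from 0.064); past about 0.09 the detent draws it home and keeps it there
- stop_plate (a point): middle of the carriage's upright stop plate (14 mm thick along the rail, 50 mm wide, from 32 to 85 mm above the table), 58 mm above the table; at rail x = -50 mm + travel, y = 0. The block under it is 60 x 48 mm, top 32 mm up. Two small gussets stand on its far (+x) side; the near (-x) face is plain and can be pushed, e.g. with shut fingers
- spring_clamp: fixed clamp unit, steel base plate 225 x 120 x 12 mm, on the other side of the middle. Origin: underside, on the slide's centre line, 100 mm from the plate's near end; x away from the robot's side (within 0.4 rad of world x), y left, z up. Fixed anvil block at x = 56 to 86 mm, 62 mm wide, top 65 mm up; behind it a spring can to x = 124 mm, top 57 mm up
- clamp_slide: the clamp's moving slide: flat bar 120 x 46 mm, top 30 mm above the table, with a loop handle and, at its far end, an upright jaw (top 66 mm up) that rests on the anvil. Origin: centre line, 14 mm above the table, over the clamp's origin at rest. Pulled along the clamp's -x, at most 65 mm; the spring resists with 6 N at rest plus 150 N/m and returns it when let go
- handle (a point): centre of the loop handle's crossbar: steel, 14 x 14 mm, 90 mm long along the clamp's y, centre 80 mm above the table; 70 mm free between its legs, 36 mm free below it. At rest 30 mm on the near (-x) side of the clamp's origin; the jaw stands 75 mm beyond it on the far side. Can be pinched from above, fingers closing along the slide
- pointer (a point): tip of the slide's pointer, a thin upright steel fin across the flat bar, 3 mm thick, reaching over its left (+y) edge; this point is the top of its left end, 42 mm above the table, 50 mm on the far (+x) side of the handle's bar; moves with the slide
- mark_clip: the mark: small steel clip 16 x 18 mm fixed on the left (+y) part of the clamp's base plate, with an upright fin 3 mm thick, top 42 mm above the table; 25 to 50 mm nearer the robot's side than the pointer at rest, set anew each time. Origin: centre of its underside, in the plane of its fin; axes as the clamp's. The fins are in line when the pointer's x in this frame is 0
- finned_disc: loose tacked part: round steel plate 84 mm across, 6 mm thick, with an upright fin, 36 mm tall in all; its origin is the centre of its underside, on the table; a bystander, not to be disturbed
- angle_piece: loose steel angle, 60 x 40 mm, 40 mm tall; its origin is the centre of its underside, on the table; a bystander, not to be disturbed
- cross_bracket: loose tacked bracket, foot 80 x 70 mm, 56 mm tall; its origin is the centre of its underside, on the table; a bystander, not to be disturbed
- channel_offcut: loose steel channel offcut, 90 x 50 mm, 35 mm tall; its origin is the centre of its underside, on the table; a bystander, not to be disturbed
- hammer: loose hammer lying flat; origin at its underside; a bystander, not to be disturbed
- brush: loose brush lying flat; origin at its underside; a bystander, not to be disturbed
- gel_pot: loose closed pot of nozzle gel, 64 mm across, 70 mm tall, standing; its origin is the centre of its underside, on the table; a bystander, not to be disturbed

How it is judged:
By the outcome, as a careful person would: the job done as asked, in the order asked, and still so for the second after the job is handed in, while the arm keeps its last pose, push and grip.
It also fails if it takes over 48 s, if anything falls off the work surface, if the arm or the gripper's body presses on something with over 40 N, if the wrist force passes 120 N, or if a joint passes its speed limit or range.

## Working session

There is one attempt and no reset: what is moved stays moved. The work goes in short steps, Python scripts to look and compute and a tool call to move; the robot and the scene stay as the last step left them, time stands still between calls to the robot, and variables do not carry over. Pictures are saved under pics/ and viewed, at most 10 in all, crops included, and the job is handed in when it is done.

Besides the shell and the picture viewer there is one more tool, called after "Request:" by a JSON object that holds its "api" and its "payload". apply_moves: Moves the arm, as the interface text tells. Shift numbers are shares of 3 cm and turn numbers shares of 6 degrees, none past 1 either way. Its arguments: {"type":"object","properties":{"deltas":{"type":"array","items":{"type":"array"}},"gripper":{"type":"number"},"force":{"type":"number"}},"required":["deltas"]}

```bash
mkdir -p pics; cat > h.py <<'E'
import numpy as np, cv2
from plant import sense, get_image, camera_params, close_job
def K(n):
    c=camera_params(n); f=240/np.tan(np.radians(c['fov_y'])/2); return c,f
def ray(n,u,v):
    c,f=K(n); R=np.array(c['R']);t=np.array(c['t'])
    d=R.T@np.array([(u-c['cx'])/f,(v-c['cy'])/f,1]); return -R.T@t,d/np.linalg.norm(d)
def onz(n,u,v,z):
    o,d=ray(n,u,v); return o+d*(z-o[2])/d[2]
def tri(p,q,n='scene',m='top'):
    o,d=ray(n,*p);a,e=ray(m,*q)
    s=np.linalg.lstsq(np.c_[d,-e],a-o,rcond=None)[0]
    A=o+d*s[0];B=a+e*s[1]; return (A+B)/2,np.linalg.norm(A-B)
def proj(n,X):
    c,f=K(n); p=np.array(c['R'])@np.array(X)+np.array(c['t']); return f*p[0]/p[2]+c['cx'],f*p[1]/p[2]+c['cy']
def snap(n,tag):
    im=get_image(n)[...,::-1].copy(); cv2.imwrite(f'pics/{tag}.png',im); return im
E
python3 -c "
from h import *
for n in('scene','top'):
  snap(n,n+'0'); print(camera_params(n), ray(n,320,240))
print(sense())"
```

```text
{'fov_y': 49.904836981747046, 'cx': 319.8387651561748, 'cy': 239.3862261334826, 'R': array([[ 0.40068308,  0.91601852,  0.01905621],
       [ 0.65272752, -0.27079561, -0.70754259],
       [-0.64296178,  0.29593886, -0.70641372]]), 't': array([-241.00632797, -340.01480193, 1609.0094048 ])} (array([1353.0357278 , -347.47666359,  900.64402954]), array([-0.64205933,  0.29590274, -0.70724916]))
{'fov_y': 52.87689891458834, 'cx': 319.4382204320167, 'cy': 234.03170795875414, 'R': array([[ 0.06738401, -0.99772526, -0.00192473],
       [-0.97736324, -0.06562079, -0.20113428],
       [ 0.20055045,  0.01543439, -0.97956179]]), 't': array([ -21.30212044,  599.64475598, 1047.68509466])} (array([ 377.39244907,    1.92512034, 1146.84040066]), array([ 0.18852892,  0.01346066, -0.98197539]))
{'time': 0.1, 'joint_pos': array([ 1.03447594e+00,  4.94145477e-01,  1.34604869e+00,  1.81453164e-05,
        1.30248914e+00, -9.54881871e-02]), 'qd': array([ 0.00203358, -0.00267767, -0.00074799, -0.0019701 ,  0.00062302,
       -0.00082753]), 'tau': array([ 2.04223630e-03, -8.80252647e+01, -3.82539332e+01,  7.12361536e-02,
        4.81683214e-02, -5.57970020e-05]), 'eef_pos': array([266.50353659, 564.97914195, 221.38963009]), 'ee_rot': array([-6.86793811e-01, -3.06523779e+00,  1.61970085e-03]), 'contact_force': array([-0.33639711, -0.04812808, -0.28161463]), 'torque': array([-0.01180603, -0.00727832,  0.01512094]), 'finger_force': 0.0, 'grip_width': 91.09882452334512}
```

View pics/scene0.png

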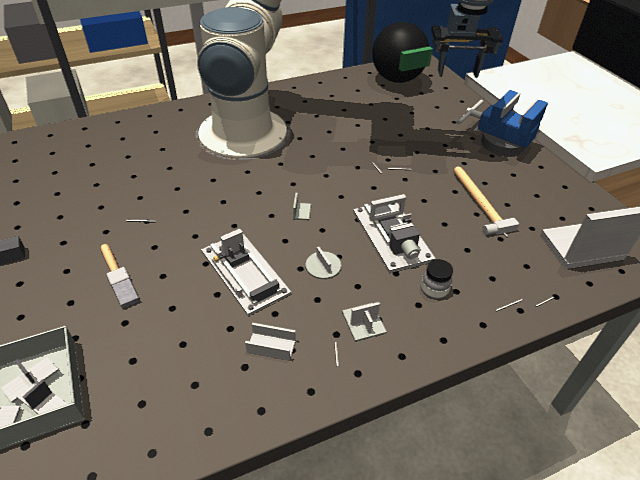

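View pics/top0.png

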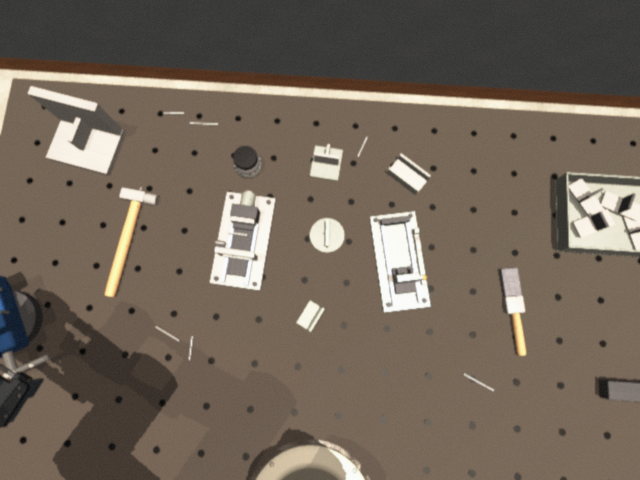

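The scene shows the rail at (245,270) and the clamp at (395,232). In the top view the clamp is at (243,240), left of the middle, and the rail at (400,262), right of it. I'll enlarge both units.

```bash
python3 -c "
import cv2,numpy as np
t=cv2.imread('pics/top0.png');s=cv2.imread('pics/scene0.png')
def c(i,x,y,w,h,k):
  o=cv2.resize(i[y:y+h,x:x+w],None,fx=k,fy=k,interpolation=cv2.INTER_CUBIC)
  for a in range(0,w,10): cv2.putText(o,str(x+a),(a*k,8),0,.3,(0,255,255),1); cv2.line(o,(a*k,10),(a*k,14),(0,255,255),1)
  for a in range(10,h,10): cv2.putText(o,str(y+a),(0,a*k+3),0,.3,(0,255,255),1)
  return o
cv2.imwrite('pics/ct.png',np.hstack([c(t,206,186,72,108,5),c(t,366,206,72,108,5)]))
cv2.imwrite('pics/cs.png',np.hstack([c(s,350,186,90,90,4),c(s,200,222,95,90,4)]))
"
```

```text
(no output)
```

View pics/ct.png

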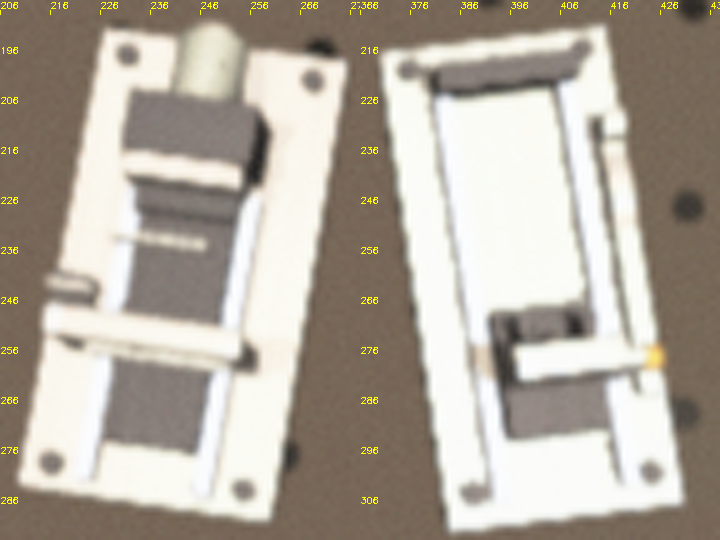

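View pics/cs.png

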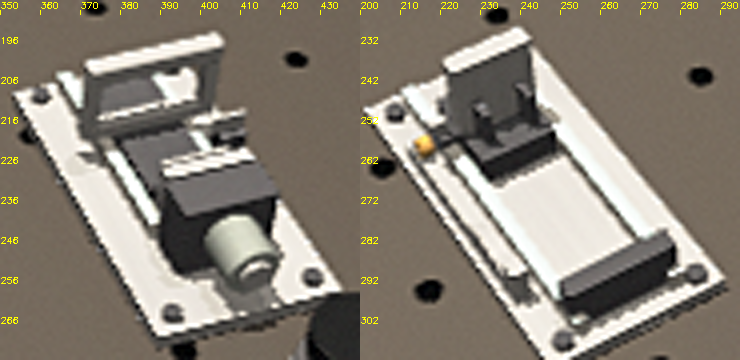

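Clamp, top view: handle bar from (215,250) to (254,256), pointer fin at (229–246,234), mark fin at (215–225,242). Rail, top view: stop plate top edge at (396–424,277), carriage near the start. The scene crops show the handle's top strip from (371,203) to (405,196). Now I'll measure.

```bash
cat > m.py <<'E'
from h import *
np.set_printoptions(precision=1,suppress=True)
def plate(im,box,z):
    x,y,w,h=box; g=im[y:y+h,x:x+w].astype(int)
    m=(g.min(2)>150).astype(np.uint8)
    cs=[c for c in cv2.findContours(m,cv2.RETR_EXTERNAL,cv2.CHAIN_APPROX_NONE)[0]]
    c=max(cs,key=cv2.contourArea)[:,0]+[x,y]
    P=np.array([onz('top',*p,z)[:2] for p in c]).astype(np.float32)
    return cv2.minAreaRect(P)
t=cv2.imread('pics/top0.png')
for nm,box,z,man in(('clamp',(206,186,74,108),12,[(227,191.4),(275.4,198),(260,290),(209.6,283)]),('rail',(366,204,72,112),10,[(370.2,216),(415,211),(430.6,306.6),(383.6,312)])):
    r=plate(t,box,z); print(nm,r[0],r[1],r[2])
    M=np.array([onz('top',*p,z)[:2] for p in man]); print(M, 'ctr',M.mean(0),[np.linalg.norm(M[i]-M[i-1]) for i in range(4)],
      'yaw',np.arctan2(*( (M[0]+M[1]-M[2]-M[3])[::-1])))
L=tri((371.2,203),(215,250));R=tri((405.5,196.5),(254.2,256.2))
print('handle',L,R,(L[0]+R[0])/2,np.linalg.norm(L[0]-R[0]))
print('on z87',onz('top',215,250,87),onz('top',254.2,256.2,87))
print('pointer',onz('top',229,233.2,42),onz('top',246,235,42),'mark',onz('top',216,242,42),onz('top',224,242.5,42))
# stop plate top edge z=85 ; scene top strip
print('stop', tri((221,239.5),(397.5,279)),onz('top',396,278.5,85),onz('top',423,276.5,85))
E
python3 m.py
```

```text
clamp (588.4098510742188, 204.01068115234375) (123.6610107421875, 234.7563934326172) 85.77011108398438
[[700.8 252.5]
 [692.  133. ]
 [466.7 149.8]
 [475.1 269.7]] ctr [583.7 201.3] [np.float64(226.32997173767802), np.float64(119.87567573292652), np.float64(225.93119818461597), np.float64(120.12165393563201)] yaw -0.07528302542419171
rail (559.454833984375, -174.81610107421875) (231.92819213867188, 114.39806365966797) 10.60037612915039
[[ 662.9  -99.9]
 [ 682.6 -207.8]
 [ 455.2 -250.4]
 [ 435.4 -141.6]] ctr [ 559.  -174.9] [np.float64(231.30069432051394), np.float64(109.69306998731142), np.float64(231.4078674093957), np.float64(110.58464142782836)] yaw 0.18336416544782377
handle (array([531. , 212.4,  69.5]), np.float64(81.91000439212232)) (array([553.8, 197.2,  95.3]), np.float64(85.67137589622902)) [542.4 204.8  82.4] 37.63722937819446
on z87 [542.6 248.3  87. ] [534.5 159.8  87. ]
pointer [591.4 230.5  42. ] [589.8 190.4  42. ] mark [568.5 258.5  42. ] [568.6 239.8  42. ]
stop (array([ 503.7, -184.6,   54.5]), np.float64(41.578711859383425)) [ 506.3 -156.4   85. ] [ 514.7 -215.6   85. ]
```

```bash
sed -i '/^L=tri/,$d' m.py; python3 -c "
import cv2,numpy as np
t=cv2.imread('pics/top0.png');s=cv2.imread('pics/scene0.png')
def c(i,x,y,w,h,k):
  o=cv2.resize(i[y:y+h,x:x+w],None,fx=k,fy=k,interpolation=cv2.INTER_NEAREST)
  for a in range(0,w,5): cv2.putText(o,str(x+a),(a*k,8),0,.3,(0,0,255),1); cv2.line(o,(a*k,10),(a*k,14),(0,0,255),1)
  for a in range(5,h,5): cv2.putText(o,str(y+a),(0,a*k+3),0,.3,(0,0,255),1)
  return o
cv2.imwrite('pics/z.png',np.hstack([c(t,210,228,40,34,10),c(s,382,202,36,34,10)]))
"
python3 - <<'E'
from h import *
np.set_printoptions(precision=1,suppress=True)
L=tri((405.5,196.5),(215,250));R=tri((371.2,203),(254.2,256.2))
print('handle',L,R,(L[0]+R[0])/2,np.linalg.norm(L[0]-R[0]))
# stop plate: scene crop top strip; top strip
for s,t in (((248.5,234),(396.5,279.5)),((211.5,239),(423.5,277))): print(tri((s[0]-18 if 0 else s[0],s[1]),t))
E
```

```text
handle (array([545.2, 252.9,  75.5]), np.float64(4.066537006005147)) (array([536.4, 162.3,  77.3]), np.float64(2.2678206480477554)) [540.8 207.6  76.4] 90.9958165504346
(array([ 509.5, -151.4,   65.5]), np.float64(19.127831560650847))
(array([ 513.1, -222.8,   79. ]), np.float64(9.910464814776153))
```

View pics/z.png

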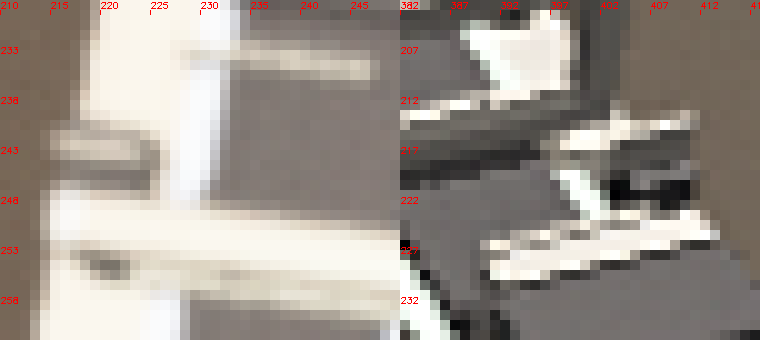

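```bash
python3 - <<'E'
from h import *
np.set_printoptions(precision=1,suppress=True)
P=lambda *X:np.array(proj('scene',X))
print('mark exp',P(568.5,258.5,42),P(568.6,239.8,42),'base',P(568.5,258,12),'ptr',P(591,232,42),P(589.8,190,42))
for s,t in (((411,213.5),(215.5,242.3)),((403,214.7),(224,243.1)),): print('mark',tri(s,t))
print('ptr',onz('top',228.5,233.6,42),onz('top',246,235,42), 'z42 scene mark',onz('scene',411,213.5,42),onz('scene',403,215,42))
t=cv2.imread('pics/top0.png')[...,1]
for x in (217,219,221,223): print(x,t[236:250,x])
for x in (229,230,231,234,236,240,244): print(x,t[228:242,x])
s=cv2.imread('pics/scene0.png')[...,1]
for x in (397,399,401,403,405,407,409): print(x,s[208:228,x])
E
```

```text
mark exp [409.5 211.9] [403.1 213.9] base [407.7 220.8] ptr [404.9 220.4] [389.7 224.5]
mark (array([569.3, 262.1,  35.9]), np.float64(2.1764475895824194))
mark (array([567.9, 240.5,  38.4]), np.float64(0.1891226571681955))
ptr [590.4 231.5  42. ] [589.8 190.4  42. ] z42 scene mark [575.  258.9  42. ] [572.2 237.6  42. ]
217 [120 133 148 145 147 182 205 176 131 131 172 228 247 250]
219 [237 240 238 226 184 171 203 194 141 122 143 204 239 246]
221 [245 245 245 240 215 181 205 200 143 118 137 193 236 245]
223 [247 245 246 244 227 178 178 187 153 116 119 180 232 245]
229 [245 246 247 246 237 215 222 243 249 251 251 251 251 251]
230 [249 250 250 249 241 218 225 246 250 251 251 250 248 248]
231 [249 251 251 250 245 225 223 243 246 246 243 236 227 217]
234 [120 145 145 150 182 195 157 124 118 119 121 120 119 117]
236 [ 92 104 118 132 166 196 177 130 118 118 123 125 123 122]
240 [ 95 101 117 127 152 195 203 154 119 122 120 121 118 120]
244 [106  96 111 119 128 161 195 183 134 121 125 123 121 121]
397 [242 248 253  93 111  85  76 128 138 125 136 179  87  97  96 104 166 207
 199 238]
399 [ 96  74 104  84  97  67  96 251 255  91 151 255 255 255 161  93 203 109
 243 240]
401 [ 77  80  80  77  73  77 165 255 252 122 128 122 157 250 255 255 193 197
 239 241]
403 [ 82  80  81  94 130 196 242 245 126  78  83  56   8   0  52 203 128 246
 238 255]
405 [103 105 103 103  96 100 205 183  64  78  82 106 109  21 101 241 155 243
 240 152]
407 [104 103 103 104  98 110 221 109  69  79  66 119  83  30  87 122 253 239
 255  45]
409 [104 102 104  99  98 140 215  65  75  80  91 123  21  24  34 144 249 241
 164  75]
```

```bash
python3 - <<'E'
from h import *
np.set_printoptions(precision=2,suppress=True)
y=-.075; u=np.array([np.cos(y),np.sin(y)])
xs=np.array([234,236,238,240,242,244]);t=cv2.imread('pics/top0.png')[...,1].astype(float)
def cen(x,a,b):
    p=t[a:b,x];w=np.clip(p-p.min()-25,0,None);return (w*np.arange(a,b)).sum()/w.sum()
A=np.array([onz('top',x,cen(x,230,238),42)[:2] for x in xs]); print('ptr rows',[cen(x,230,238) for x in xs])
B=np.array([onz('top',x,r,42)[:2] for x,r in zip((219,220,221,222),[242.3]*4)])
print('ptr s',A@u,'fit yaw',np.degrees(np.polyfit(A[:,1],A[:,0],1)[0])); print('mark s',B@u)
H=np.array([onz('top',215,250,87)[:2],onz('top',254.2,256.2,87)[:2]]); print('handle s',H@u, 'yaw',(H[0]-H[1])[0]/(H[0]-H[1])[1])
o=np.array([583.7,201.3])-12.5*u; print('origin',o,o@u)
# rail: stop top strip (crop corners): top face corners 
for p in [(395.6,275.5),(396.6,282.5),(423.5,273.5),(424,279)]: print(p,onz('top',*p,85))
E
```

```text
ptr rows [np.float64(232.60526315789474), np.float64(233.1), np.float64(233.29323308270676), np.float64(233.5514705882353), np.float64(233.95333333333335), np.float64(234.1679389312977)]
ptr s [575.53 575.03 575.23 575.29 575.01 575.16] fit yaw 4.940842385413681
mark s [547.86 548.19 548.52 548.85]
handle s [522.44 521.04] yaw 0.09100557999819743
origin [571.24 202.24] 554.4757630580925
(395.6, 275.5) [ 512.86 -155.29   85.  ]
(396.6, 282.5) [ 497.56 -158.04   85.  ]
(423.5, 273.5) [ 521.42 -216.58   85.  ]
(424, 279) [ 509.33 -217.97   85.  ]
```

Estimates: the pointer must travel about 27 mm, the handle bar's centre is near (541.6,204.5), and rail yaw is 0.184 with the carriage at about 0 travel. I'll turn the tool so its y lies along the rail and shut the fingers.

Request:
{"api": "apply_moves", "payload": {"deltas": [[[0,0,0],1],[[0,0,0],1],[[0,0,0],1],[[0,0,0],1],[[0,0,0],1],[[0,0,0],1],[[0,0,0],1],[[0,0,0],1],[[0,0,0],1],[[0,0,0],0]], "gripper": 0, "force": 20}}

```text
time: 1.1
eef_pos: [266.6, 565.1, 221.6]
ee_rot: [2.006, 2.418, -0.001]
contact_force: [-1.2, 0.9, 0.2]
grip_width: 14.1
finger_force: 0.0
```

Request:
{"api": "apply_moves", "payload": {"deltas": [[[-1,0.08,0],0],[[-1,0.08,0],0],[[-1,0.08,0],0],[[-1,0.08,0],0],[[-1,0.08,0],0],[[-1,0.08,0],0],[[-1,0.08,0],0],[[-1,0.08,0],0],[[-1,0.08,0],0],[[-1,0.08,0],0],[[-1,0.08,0],0],[[-1,0.08,0],0],[[-1,0.08,0],0],[[-1,0.08,0],0],[[-1,0.08,0],0],[[-1,0.08,0],0],[[-1,0.08,0],0],[[-1,0.08,0],0],[[-1,0.08,0],0],[[0,0,0],0]]}}

```text
time: 3.1
eef_pos: [418.7, 11.2, 222.0]
ee_rot: [2.002, 2.42, -0.0]
contact_force: [0.1, 0.3, 0.6]
grip_width: 0.4
finger_force: 0.0
```

Request:
{"api": "apply_moves", "payload": {"deltas": [[[-1,0.05,0],0],[[-1,0.05,0],0],[[-1,0.05,0],0],[[-1,0.05,0],0],[[-1,0.05,0],0],[[-1,0.05,0],0],[[-0.95,0.05,0],0],[[0,0,0],0]]}}

```text
time: 3.9
eef_pos: [467.8, -191.5, 221.8]
ee_rot: [2.002, 2.42, -0.0]
contact_force: [0.6, 0.0, -0.4]
grip_width: 0.5
finger_force: 0.0
```

Request:
{"api": "apply_moves", "payload": {"deltas": [[[0,0,1],0],[[0,0,1],0],[[0,0,1],0],[[0,0,1],0],[[0,0,1],0],[[0,0,0.4],0],[[0,0,0],0],[[0,0,0],0]]}}

```text
time: 4.7
eef_pos: [467.3, -189.0, 60.8]
ee_rot: [2.002, 2.42, 0.0]
contact_force: [1.1, 0.1, 0.6]
grip_width: 0.3
finger_force: 0.0
```

```bash
python3 - <<'E'
from h import *
s=snap('scene','s1');t=snap('top','t1')
k=6
cv2.imwrite('pics/p1.png',np.hstack([cv2.resize(s[205:315,190:300],None,fx=3.6,fy=5,interpolation=2),cv2.resize(t[205:315,366:436],None,fx=5,fy=5)]))
r=sense();print(r['eef_pos'],r['contact_force'],r['time'])
E
```

```text
[ 467.64954062 -189.35384086   61.20308816] [ 0.79765424 -0.23564103  0.38810809] 4.8
```

View pics/p1.png

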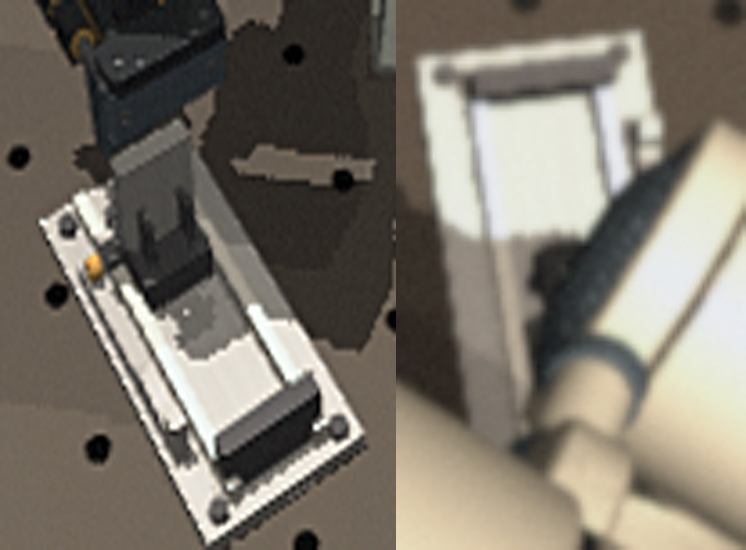

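The gripper is just behind the plain face of the stop plate, with the carriage at the start. Pushing now.

Request:
{"api": "apply_moves", "payload": {"deltas": [[[-0.05,0.4,0],0],[[-0.05,0.4,0],0],[[0,0.4,0],0],[[0,0.4,0],0],[[0,0.4,0],0],[[0,0.4,0],0],[[0,0.4,0],0],[[0,0,0],0]]}}

```text
time: 5.6
eef_pos: [551.8, -176.2, 59.9]
ee_rot: [2.002, 2.419, 0.001]
contact_force: [0.3, -0.1, 0.2]
grip_width: 0.8
finger_force: 0.0
```

Request:
{"api": "apply_moves", "payload": {"deltas": [[[0,0.2,0],0],[[0,0.2,0],0],[[0,0.2,0],0],[[0,0.2,0],0],[[0,0.2,0],0],[[0,0,0],0]]}}

```text
time: 6.2
eef_pos: [580.7, -170.9, 60.1]
ee_rot: [2.003, 2.419, 0.001]
contact_force: [0.7, 0.3, -0.1]
grip_width: 0.8
finger_force: 0.0
```

Request:
{"api": "apply_moves", "payload": {"deltas": [[[0,0.1,0],0],[[0,0.1,0],0],[[0,0,0],0]]}}

```text
time: 6.5
eef_pos: [585.9, -169.8, 60.0]
ee_rot: [2.003, 2.419, 0.0]
contact_force: [0.1, 0.0, -0.3]
grip_width: 0.3
finger_force: 0.0
```

```bash
python3 - <<'E'
from h import *
s=snap('scene','s2')
cv2.imwrite('pics/p2.png',cv2.resize(s[205:315,190:310],None,fx=5,fy=5,interpolation=2))
r=sense();print(r['eef_pos'],r['contact_force'],r['time'])
E
```

```text
[ 585.59979265 -169.74519594   59.97340075] [-0.25355866  1.06031916  0.69374038] 6.55
```

View pics/p2.png

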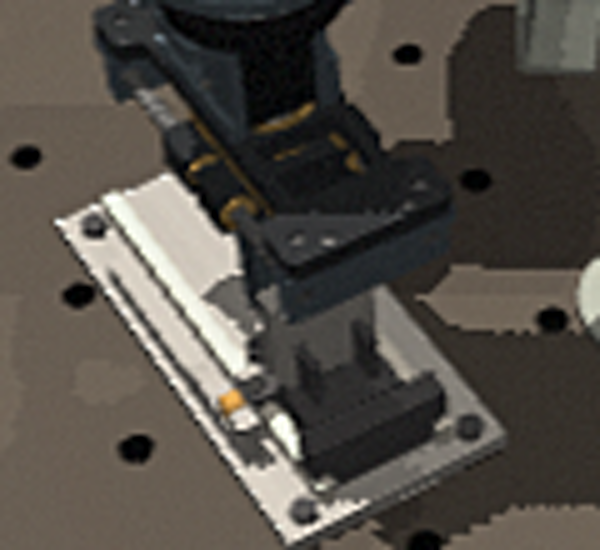

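The carriage is near the end block with its roller at the strip's end, around (230,403) in the crop. I'll press gently to feel the hard stop.

Request:
{"api": "apply_moves", "payload": {"deltas": [[[0,0.1,0],0],[[0,0,0],0]]}}

```text
time: 6.75
eef_pos: [588.6, -169.2, 60.0]
ee_rot: [2.004, 2.419, 0.0]
contact_force: [0.3, 0.1, 0.3]
grip_width: 0.2
finger_force: 0.0
```

Request:
{"api": "apply_moves", "payload": {"deltas": [[[0,0.05,0],0],[[0,0,0],0]]}}

```text
time: 6.95
eef_pos: [589.9, -168.9, 59.9]
ee_rot: [2.004, 2.42, 0.0]
contact_force: [-0.2, 0.1, -0.1]
grip_width: 0.3
finger_force: 0.0
```

Request:
{"api": "apply_moves", "payload": {"deltas": [[[0,0.07,0],0],[[0,0,0],0]]}}

```text
time: 7.15
eef_pos: [591.6, -168.4, 59.9]
ee_rot: [-2.003, -2.419, 0.001]
contact_force: [-3.1, -0.1, 1.1]
grip_width: 0.6
finger_force: 1.5
```

Request:
{"api": "apply_moves", "payload": {"deltas": [[[0,0.07,0],0],[[0,0,0],0]]}}

```text
time: 7.35
eef_pos: [591.8, -168.3, 59.8]
ee_rot: [-2.001, -2.417, 0.004]
contact_force: [-15.4, -6.3, 8.9]
grip_width: 0.4
finger_force: 8.7
```

Hard stop felt: 16 N with no motion. Backing off, lifting, turning and part-opening for the handle.

Request:
{"api": "apply_moves", "payload": {"deltas": [[[0,-0.5,0],0],[[0,-0.7,0],0],[[0,-0.5,-0.5],0],[[0,0,-1],0],[[0,0,-1],0],[[0,0,-1],0],[[0,0,-1],0],[[0,0,-0.5],1],[[0,0,0],1],[[0,0,0],0.5],[[0,0,0],0]]}}

```text
time: 8.45
eef_pos: [544.0, -177.6, 210.1]
ee_rot: [2.303, 2.136, 0.0]
contact_force: [-0.9, 0.3, 0.6]
grip_width: 0.4
finger_force: 0.0
```

Request:
{"api": "apply_moves", "payload": {"deltas": [[[1,0,0],0],[[1,0,0],0],[[1,0,0],0],[[1,0,0],0],[[1,0,0],0],[[1,0,0],0],[[1,0,0],0],[[1,0,0],0],[[1,0,0],0],[[1,0,0],0],[[1,0,0],0],[[1,0,0],0],[[0,0,0],0]], "gripper": 0.6}}

```text
time: 9.75
eef_pos: [570.6, 184.6, 209.7]
ee_rot: [-2.297, -2.142, -0.001]
contact_force: [-0.3, -1.1, 0.0]
grip_width: 54.5
finger_force: 0.0
```

```bash
python3 - <<'E'
from h import *
from scipy.spatial.transform import Rotation as Ro
r=sense();R=Ro.from_rotvec(r['ee_rot']).as_matrix();print(r['eef_pos'],r['grip_width'],R[:,1],R[:,2])
print((R.T@(np.array([541.6,204.5,70])-r['eef_pos'])))
def rows(im):pass
s=snap('scene','s3');cv2.imwrite('pics/p3.png',s[180:330,180:460])
E
```

```text
[570.55579638 184.59987388 209.72290807] 54.527149263773936 [ 9.97578938e-01 -6.95430435e-02  1.67556388e-04] [ 2.31361253e-04  9.09433874e-04 -9.99999560e-01]
[ 17.70926061 -30.2930194  139.73424515]
```

Request:
{"api": "apply_moves", "payload": {"deltas": [[[0.3,-0.5,0],0],[[0.29,-0.5,0],0],[[0,0,1],0.05],[[0,0,1],0],[[0,0,1],0],[[0,0,1],0],[[0,0,0.4],0],[[0,0,0.25],0],[[0,0,0],0]]}}

```text
time: 10.7
eef_pos: [541.6, 201.3, 70.5]
ee_rot: [-2.308, -2.131, 0.0]
contact_force: [0.5, -0.0, 0.8]
grip_width: 55.1
finger_force: 0.0
```

```bash
python3 - <<'E'
from h import *
s=snap('scene','s4');r=sense();print(r['eef_pos'],r['contact_force'])
cv2.imwrite('pics/p4.png',np.hstack([cv2.resize(s[165:275,350:440],None,fx=5,fy=5,interpolation=2),cv2.resize(s[215:325,190:300],None,fx=3,fy=5)]))
E
```

```text
[542.12273325 201.39516169  71.17566572] [-0.1113217  -0.46062754  0.63861552]
```

View pics/p4.png

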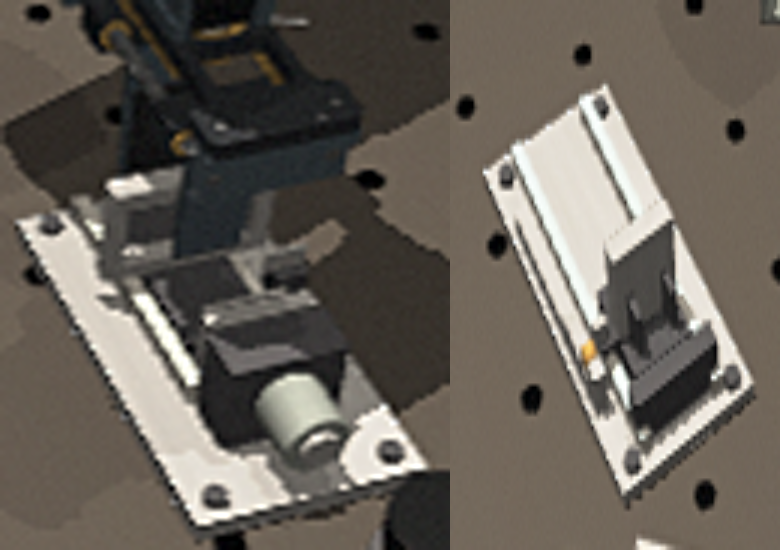

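The far finger stands inside the loop, and the carriage stays seated with its roller in the notch. Gripping.

Request:
{"api": "apply_moves", "payload": {"deltas": [[[0,0,0],0],[[0,0,0],0],[[0,0,0],0],[[0,0,0],0],[[0,0,0],0],[[0,0,0],0]], "gripper": 0, "force": 45}}

```text
time: 11.35
eef_pos: [542.1, 201.3, 70.5]
ee_rot: [2.308, 2.132, 0.0]
contact_force: [0.8, 0.2, 2.2]
grip_width: 13.9
finger_force: 45.0
```

Request:
{"api": "apply_moves", "payload": {"deltas": [[[0,-0.1,0],0],[[0,-0.2,0],0],[[0,-0.2,0],0],[[0,-0.2,0],0],[[0,-0.1,0],0],[[0,-0.07,0],0],[[0,0,0],0],[[0,0,0],0]]}}

```text
time: 12.15
eef_pos: [517.3, 203.2, 70.5]
ee_rot: [2.306, 2.131, 0.003]
contact_force: [9.1, -4.5, -6.5]
grip_width: 13.7
finger_force: 45.0
```

```bash
python3 - <<'E'
from h import *
S=np.mean([get_image('scene')[...,::-1].astype(float) for _ in range(6)],0).astype(np.uint8);cv2.imwrite('pics/s5.png',S)
r=sense();p=r['eef_pos'];print(p,r['contact_force'],p[0]*.9972-p[1]*.0749)
x,y=385,200;o=cv2.resize(S[y:y+36,x:x+36],None,fx=15,fy=15,interpolation=cv2.INTER_CUBIC)
for a in range(0,36,4): cv2.putText(o,str(x+a),(a*15,8),0,.3,(0,0,255),1); cv2.putText(o,str(y+a),(0,a*15+3),0,.3,(0,0,255),1)
cv2.imwrite('pics/p5.png',o)
u=np.array([.9972,-.0749]);n=np.array([.0749,.9972])
# expected fin tops: pointer now / mark
O=np.array([571.24,202.24])
for nm,sx in (('ptr',p[0]*.9972-p[1]*.0749+50),('mark',548.3)):
  for yy in (15,30,36,54):
    w=u*sx+n*(O@n+yy); print(nm,yy,np.round(proj('scene',(*w,42)),1))
E
```

```text
[517.38250332 203.16858622  70.53014988] [ 8.76737525 -3.71087215 -6.03797603] 500.716505204804
ptr 15 [395.2 216.2]
ptr 30 [400.7 214.9]
ptr 36 [402.9 214.4]
ptr 54 [409.4 212.9]
mark 15 [394.8 215.6]
mark 30 [400.3 214.3]
mark 36 [402.5 213.8]
mark 54 [409.  212.3]
```

View pics/p5.png

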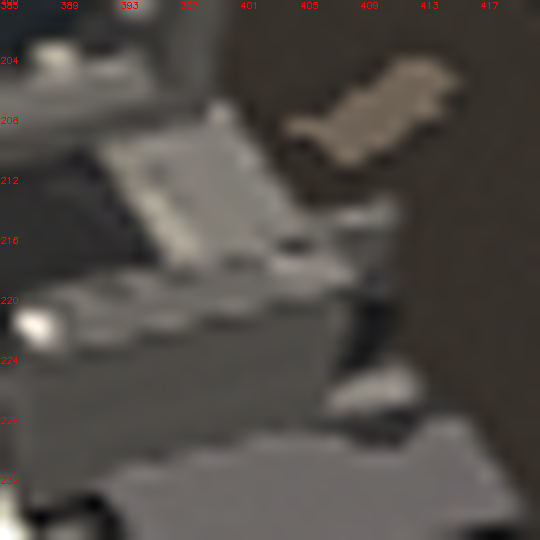

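Top view is blocked by the gripper and the scene view hides the pointer behind the jaw (mark fin top visible at (406–411,214)). So the mark position needs cross-checking: I'll calibrate both views against the bar's gripped position, s=525.5, z=80.

```bash
python3 - <<'E'
from h import *
np.set_printoptions(precision=1,suppress=True,linewidth=150)
u=np.array([.9972,-.0749]);n=np.array([.0749,.9972]);N=np.array([571.24,202.24])@n
W=lambda s,y,z:(*(u*s+n*(N+y)),z)
def rowat(cam,s,z,col):
    a=np.array(proj(cam,W(s,-60,z)));b=np.array(proj(cam,W(s,60,z))); return a[1]+(b[1]-a[1])*(col-a[0])/(b[0]-a[0])
I={c:cv2.imread(f'pics/{c}0.png').astype(int) for c in('scene','top')}
def show(cam,cols,a,b,feats):
    for c in cols:
        print(cam,c,'rows',a,I[cam][a:b,c].mean(1).astype(int),{k:round(float(rowat(cam,s,z,c)),1) for k,(s,z) in feats.items()})
bar={'near':(518.5,87),'far':(532.5,87),'farbot':(532.5,73)}
show('scene',(376,385,394,401),192,216,bar)
show('top',(222,230,238,246),244,262,{'near':(518.5,87),'far':(532.5,87),'nearbot':(518.5,73)})
m={f'{s}':(s,42) for s in (546,548,550,552)}
show('scene',(405,406,407,408,409),209,223,m)
show('top',(218,219,220,221,222),236,251,m)
show('top',(236,240,244),228,240,{'p+':(577,42),'p-':(574,42),'pb':(574,30)})
show('scene',(360,365,425,430),200,212,{}) if 0 else None
E
```

```text
scene 376 rows 192 [102 102 102 101 105 103  99 103 209 243 244 219  88  74  74  81 107 109 106 111 108 112 179 184] {'near': 197.7, 'far': 201.8, 'farbot': 206.1}
scene 385 rows 192 [103 105 102 100  96 105 206 240 243 221  89  72  73  82 114 113 112 111 106 108 184 246  98 108] {'near': 195.8, 'far': 199.8, 'farbot': 204.0}
scene 394 rows 192 [102 101  95 105 205 239 241 221  90  71  68  64 120 247 234 232 231 238 244 248  93 108  78  76] {'near': 193.8, 'far': 197.8, 'farbot': 202.0}
scene 401 rows 192 [100  92 121 249 240 243 168  69  77  77  66  69  73  72  74  73  76  78  80  77  71  76 164 252] {'near': 192.2, 'far': 196.3, 'farbot': 200.5}
top 222 rows 244 [147 119 131 190 233 243 245 243 233 187 147 163 214 241 245 245 246 245] {'near': 252.8, 'far': 246.5, 'nearbot': 253.6}
top 230 rows 244 [243 236 210 185 199 233 244 245 245 238 210 209 215 175 134 125 124 122] {'near': 253.9, 'far': 247.6, 'nearbot': 254.7}
top 238 rows 244 [121 124 121 122 129 167 222 242 246 246 239 215 215 225 187 141 127 127] {'near': 255.0, 'far': 248.7, 'nearbot': 255.9}
top 246 rows 244 [126 125 1
[... 1082 characters left out ...]
1 230 194 174 205 198 140 118 139 197 235 243 244] {'546': 243.2, '548': 242.4, '550': 241.5, '552': 240.7}
top 221 rows 236 [243 243 243 238 213 180 205 199 142 119 138 192 234 243 244] {'546': 243.4, '548': 242.5, '550': 241.7, '552': 240.8}
top 222 rows 236 [244 245 244 239 218 177 194 199 147 119 131 190 233 243 245] {'546': 243.5, '548': 242.7, '550': 241.8, '552': 241.0}
top 236 rows 228 [ 93 106 119 133 166 193 175 130 118 119 124 126] {'p+': 232.3, 'p-': 233.5, 'pb': 234.4}
top 240 rows 228 [ 96 101 118 127 151 193 200 152 121 122 120 122] {'p+': 232.8, 'p-': 234.1, 'pb': 235.0}
top 244 rows 228 [106  96 111 120 129 161 192 180 134 121 126 124] {'p+': 233.4, 'p-': 234.7, 'pb': 235.6}
```

```bash
python3 - <<'E'
from h import *
np.set_printoptions(precision=1,suppress=True,linewidth=170)
u=np.array([.9972,-.0749]);n=np.array([.0749,.9972]);N=np.array([571.24,202.24])@n
W=lambda s,y,z:(*(u*s+n*(N+y)),z)
def rowat(cam,s,z,col):
    a=np.array(proj(cam,W(s,-60,z)));b=np.array(proj(cam,W(s,60,z))); return a[1]+(b[1]-a[1])*(col-a[0])/(b[0]-a[0])
I={c:cv2.imread(f'pics/{c}0.png').astype(int) for c in('scene','top')}
def show(cam,cols,a,b,feats):
    for c in cols:
        print(cam,c,'rows',a,I[cam][a:b,c].mean(1).astype(int),{k:round(float(rowat(cam,s,z,c)),1) for k,(s,z) in feats.items()})
show('scene',(357,361,365),200,216,{'plate near':(455.5,12)})
show('scene',(398,402,424,428),255,274,{'plate far':(680.5,12)})
show('scene',(396,402,408),222,252,{'anvN':(611.5,65),'anvF':(641.5,65)})
show('top',(228,245,268,272),186,200,{'plate far':(680.5,12)})
show('top',(215,225,240,250),280,292,{'plate near':(455.5,12)})
show('top',(236,242,248),200,226,{'anvN':(611.5,65),'anvF':(641.5,65)})
E
```

```text
scene 357 rows 200 [103 104 103 105 103 104 100 109 203 238 180 206 242 241 246 220] {'plate near': 206.2}
scene 361 rows 200 [104 104 103 105 102  99 104 184 118  91  58  60 240 238 233 232] {'plate near': 205.3}
scene 365 rows 200 [104 101 100 106 217 255 151  48  78 113 201 241 245 239 235 234] {'plate near': 204.4}
scene 398 rows 255 [102 158 236 230 228 228 228 230 229 230 232 238 253  52  76 101  26  42   0] {'plate far': 266.0}
scene 402 rows 255 [120 238 226 224 218 212 210 216 215 230 237 253  52  75  97  93 108 105 103] {'plate far': 265.0}
scene 424 rows 255 [246 241 237 234 236 249  70  72  78  88 107 104 105 103 106 104  97 100 112] {'plate far': 259.3}
scene 428 rows 255 [106  46  71 254 253  69  73  82  45  59  37  35  37  32  30  32  19   6   1] {'plate far': 258.2}
scene 396 rows 222 [104 100 120 247 145 239 237 197  70 111 111 113 112 114 112 115 115  96  26  34  39  43  37  44  34  38  37  38  36  38] {'anvN': 228.2, 'anvF': 238.0}
scene 402 rows 222 [192 237 157 240 238 251  56 111 111 112 113 114 110 113 113 120  91  26  35  32  38 111 123 127 109  96  75  57  38
[... 710 characters left out ...]
5 242 228 168 119 102 101 103 103 105] {'plate near': 284.4}
top 240 rows 280 [248 248 248 248 248 246 237 193 128 103 101 102] {'plate near': 286.5}
top 250 rows 280 [240 243 246 247 248 248 249 245 218 141 105 101] {'plate near': 288.0}
top 236 rows 200 [244 244 241 216 154 125 121 122 125 127 124 124 124 126 123 133 179 228 242 240 214 143  98 107 121 121] {'anvN': 215.6, 'anvF': 202.8}
top 242 rows 200 [181 188 191 192 169 139 124 124 125 125 128 127 127 125 126 127 140 199 236 242 241 211 129  97 107 121] {'anvN': 216.4, 'anvF': 203.7}
top 248 rows 200 [229 224 218 216 205 174 140 126 122 125 129 128 128 129 126 128 127 140 201 237 243 240 211 130  96 110] {'anvN': 217.3, 'anvF': 204.5}
```

Both views agree within about 0.7 mm on a total pull of about 27.5 mm, which puts the bar at s≈498.0. It is at 500.7 now.

Request:
{"api": "apply_moves", "payload": {"deltas": [[[0,-0.09,0],0],[[0,0,0],0],[[0,0,0],0]]}}

```text
time: 12.75
eef_pos: [514.7, 203.4, 70.5]
ee_rot: [2.306, 2.13, 0.003]
contact_force: [9.8, -3.9, -6.2]
grip_width: 13.9
finger_force: 45.0
```

```bash
python3 - <<'E'
from h import *
np.set_printoptions(precision=1,suppress=True,linewidth=150)
L=[];F=[];S=0
for _ in range(10):
    S=S+get_image('scene')[...,::-1].astype(float)/10; r=sense();p=r['eef_pos'];L.append(p[0]*.9972-p[1]*.0749);F.append(r['contact_force'])
cv2.imwrite('pics/s6.png',S);print(np.mean(L),np.std(L),np.mean(F,0),r['grip_width'],r['time'])
u=np.array([.9972,-.0749]);n=np.array([.0749,.9972]);N=np.array([571.24,202.24])@n
W=lambda s,y,z:(*(u*s+n*(N+y)),z)
# jaw-top band now vs rest, columns
s0=cv2.imread('pics/scene0.png').mean(2)
def rw(s,c,z=66):
    a=np.array(proj('scene',W(s,-60,z)));b=np.array(proj('scene',W(s,60,z)));return a[1]+(b[1]-a[1])*(c-a[0])/(b[0]-a[0])
for c in (396,398,400): print(c,s0[221:232,c].round(),[round(rw(x,c),1) for x in (590.5,610.5)],'|',S.mean(2)[214:226,c].round(),[round(rw(x-27.5,c),1) for x in (590.5,610.5)])
E
```

```text
498.07196618697145 0.011248052309530953 [ 9.  -4.2 -6.2] 13.974705354877347 13.25
396 [104. 104. 100. 120. 248. 145. 239. 237. 198.  70. 111.] [np.float64(221.2), np.float64(227.6)] | [152. 163. 121.  89. 110. 103. 113.  66.  74.  76.  75.  75.] [np.float64(212.7), np.float64(218.9)]
398 [126.  88. 102. 182. 163. 236. 237. 250.  55. 111. 112.] [np.float64(220.7), np.float64(227.1)] | [126. 133. 132.  81. 102. 104.  98.  71.  75.  74.  74.  76.] [np.float64(212.3), np.float64(218.4)]
400 [255. 252. 192. 238. 129. 241. 238. 207.  65. 112. 111.] [np.float64(220.3), np.float64(226.6)] | [128. 127. 106. 103. 103. 108.  67.  74.  76.  74.  74.  77.] [np.float64(211.8), np.float64(217.9)][ WARN:0@26.800] global loadsave.cpp:1063 imwrite_ Unsupported depth image for selected encoder is fallbacked to CV_8U.
```

The jaw-edge shift matches the commanded 27.5 mm pull, so the grip did not slip. The hold is steady. Handing in.

```bash
python3 -c "
from plant import close_job
print(close_job())"
```

```text
the job is handed in; nothing more can be done
None
```

I seated the stop carriage in its notch and handed the job in with the clamp slide held open 27.5 mm. The fin alignment is calculated to within about 1 mm, because the gripper and jaw hid the pointer from both cameras at the end.

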